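Load the heel activator and start it

ROBOT

A 6-joint arm with a two-finger parallel gripper is mounted at the origin on the work surface. World frame = base frame: x ahead of the robot, y to its left, z up, the work surface at z = 0. Lengths are in m, angles in rad, forces in N, time in s.
With the tool pointing down it reaches from about 0.3 to 0.85 m from the base axis. Payload 4.2 kg.
Tool frame: the origin (TCP) lies on the centre line of the jaws, within the pads' length; the fingertips stand 22 mm ahead of it and the grasp point (between the pads) lies 3 mm ahead of it (finger_overhang is the distance from the TCP to the fingertips, in m); z points along the fingers, y is the line along which they close (so a half turn about z gives the same grasp; the last joint's range is limited). The gripper opens to 91 mm and grips with 3 to 60 N. Pads are 32 mm wide; open, the fingers measure 118 mm over their backs; the gripper's body (76 mm by 178 mm) begins 60 mm behind the grasp point.
Start: joints at [-1.14, 0.32, 1.565, -0, 1.257, -0.02], TCP at [0.251, -0.518, 0.215] pointing down, gripper open.
Joint ranges: [-3.11, 3.11], [-0.84, 2.01], [0.21, 2.61], [-1.34, 4.49], [0.05, 2.63], [-2.56, 2.56]. Speed limits (rad/s): [2.57, 2.57, 3.14, 3.14, 3.14, 3.14].

INTERFACE

Orientations are given as [roll, pitch, yaw] about the fixed x, y, z axes, in that order (R = Rz(yaw) Ry(pitch) Rx(roll)).
In Python, from bench import * gives the robot as it stands.
- The arm moves only by the tool step_arm, never from a script. Its argument "series" is a list of rows, each a list of 5 numbers: the opening, from 0 (shut) to 1 (fully open), then the shift along the tool's x, y, z in mm, then the turn about the tool's z in degrees. A call has exactly 8 rows; each row is the pose to reach, as a shift and turn from the pose commanded when the call began, along the tool's axes at that moment; what a row does not reach only later rows make up. A row lasts 1/12 s, in which the tool goes at most 41.7 mm and 7.16 degrees, less where a joint would pass 70% of its speed; a pose out of reach is approached as far as the arm can. A call with a gripper value outside its range is refused whole. The fingers move at their own pace and stop on an object; the grip force is fixed at half the most. Time passes only in rows, so rows that repeat a pose let the fingers close, or fill a call up. It gives the time, the measured TCP pose, the force, the opening and the grip force at its end, in the units of the state.
- observe(): the state, without advancing time (a new reading comes with each control period).
- camera(name): name is "scene" or "top" or "wrist"; returns a dict with "frame" (384x512x3 uint8, red, green, blue), "z_map" (384x512 float32, m along the optical axis (not along the pixel's ray), 0 where there is no reading), "fovy" (degrees; the focal length in pixels is half the picture's height over the tangent of half this angle, whatever the lens; pixels are square), "cx", "cy" (the principal point, pixels), "rvec" (rotation vector, rad) and "tvec" (3), from world to camera coordinates, as OpenCV has them; the wrist camera has in their place "mount" (4x4, takes a point from camera to tool coordinates, whose origin is the TCP and whose axes are the flange's). Camera axes: x right, y down, z forward; pixel columns grow to the right and rows downward; lengths in m; the calibration is good to about 2 mm. A picture is of the moment at which its call begins: read the wrist's pose just before it.
- finish_job(): hands the job in; it is judged then, once.
The state is a dict: "time_s": time; "q": joint angles; "dq": joint speeds; "effort": joint torques, N m; "ee_pos": TCP position; "ee_rot": TCP orientation; "ft_force": force on the tool from outside, world axes, zero at the start; "moment": the same for the moment, N m; "width": finger opening in m; "grip_force": force on a finger pad.
Only numpy, scipy, OpenCV 4.12 (cv2) and the standard library are available. Lean on these libraries where they do the work, as an engineer would, in place of code of your own. Each camera call takes 0.05 s, during which the arm holds its last target. There are 200 camera calls.

TASK

Hang the heel carrier astride the steel bar of the green lamp activator, one rubber heel in front of the bar and one behind, and let go of it. Then start the activator: press the green start button fully down and release it, without ramming it. Do not press the red stop button, and leave the other things on the bench where they are.

Things in the scene. Friction and masses are not known exactly. Their poses are not given: they have to be found in the camera images.
- carrier: Loose heel carrier, 0.2 kg, standing like a tent: two upright black rubber heels (10 mm thick in x, 64 wide in y, 75 high) at x = -27 and +27 mm, a 44 mm gap between; on top a steel bridge (66 mm in x, 30 in y, 4 thick) and on that an orange grip block (14 mm in x, 26 in y, z = 79 to 119 mm). Origin: centre of its underside, z up.
- carrier_grip (a point): Middle of the orange grip block, 103 mm above the carrier's underside. Axes as the carrier.
- carrier_bridge (a point): Centre of the underside of the carrier's bridge, which rests on the bar when hung, 75 mm above the carrier's underside. Axes as the carrier.
- activator: Fixed green lamp activator, base 160 x 250 mm, 12 mm thick, with an upright lamp reflector 182 mm high at its back (local x from +35 to +77 mm, lamps included). Origin at the centre of its underside; front faces its -x. It can stand on either side of the bench.
- bar_mid (a point): Middle of the axis of the activator's horizontal steel bar: 14 mm diameter, 220 mm long along y, 150 mm above the table, on two end posts no higher than the bar. The reflector is 70 mm behind (+x).
- console: Fixed dark steel plate, 140 x 250 x 10 mm, that carries both button pods side by side, 120 mm apart. Origin at the centre of its underside. It can stand on either side of the bench.
- start_pod: Grey button pod, 100 mm wide, 182 high. Origin: centre of its underside, 10 mm above the table on the console; front is -x. Its button panel slopes 33 deg to the front; a yellow hood plate, 176 to 182 mm above the origin, covers it from the back to local x = -15 mm (above the button's middle), so no reaching straight down. Green button; the pods may swap places.
- start_face (a point): Centre of the start button's sloping panel, on its surface; z is the outward normal (33 deg from vertical, leaning to the front), y level. The button is on this z axis: a collar 36 mm across, screwed out by an unknown amount, carries the green cap (28 mm across), its top 16 to 28 mm out from the panel: feel for it. The cap stands 10 mm out of the collar and moves 7 mm.
- start_button (a joint): How far the green cap is pressed into its collar: 0 up, 0.007 m fully down; the spring takes about 1.5 N to start and 4.5 N fully down.
- stop_pod: Grey button pod, 100 mm wide, 182 high, the same as the start pod but with the red stop button. Origin at the centre of its underside.
- stop_face (a point): Centre of the stop button's sloping panel, axes as the start one.
- stop_button (a joint): How far the red cap is pressed: 0 up, 0.007 m fully down.
- last_teal: teal plastic shoe last, 200 x 62 mm, 88 mm high; stands on the table between the two devices. Origin in its underside. To be left alone.
- last_orange: orange plastic shoe last, 200 x 62 mm, 88 mm high. Origin in its underside. To be left alone.
- glue_jar: amber glass glue jar with black cap, 64 mm across, 85 mm high. Origin in its underside. To be left alone.
- tack_tin: steel tin of tacks, 72 mm across, 50 mm high. Origin in its underside. To be left alone.
- hammer: cobbler's hammer lying on the table, about 300 mm long. Origin in its underside. To be left alone.
- brush: glue brush lying on the table, about 200 mm long. Origin in its underside. To be left alone.
Not all that is in view belongs to the job. What is shaped like the carrier but pink is not meant.

How it is judged:
On the way, in this order (a step that is already met when the one before it is completed fails the run):
1. the carrier hangs astride the bar, released and at rest (z of carrier_bridge in the frame of bar_mid between 0 and 0.016 m and x of carrier_bridge in the frame of bar_mid between -0.022 and 0.022 m and y of carrier_bridge in the frame of bar_mid between -0.1 and 0.1 m and angle between carrier's own z axis and vertical below 0.5 rad and contact force between the fingers and carrier below 0.1 N and linear speed of carrier below 0.05 m/s), for 0.2 s.
2. the start button is pressed fully down (at least 6.3 of its 7 mm) (value of joint start_button above 0.0063 m), for 0.04 s.
3. the start button has come up again (value of joint start_button below 0.0015 m), for 0.1 s.
At the end, for the whole second after the job is handed in: The carrier hangs at rest with its bridge on the bar (bridge underside 0 to 16 mm above the bar's axis, within 22 mm of it to front and back and within 100 mm of its middle along it, leaning less than 0.5 rad), released, and the start button, having been pressed, is up again (within 1.5 mm) (all of step 1 and value of joint start_button below 0.0015 m); the robot touches nothing.
It fails at once if the red stop button is pressed more than 3 mm (value of joint stop_button above 0.003 m).
It fails at once if the start button or its pod is rammed with more than 40 N (contact force between the fingers and start_pod above 40 N).
It fails at once if a bystander is shifted by more than 40 mm (distance of any of last_teal, last_orange, glue_jar, tack_tin, hammer, brush from where it was at the start of the episode above 0.04 m).
It also fails if it takes over 54 s, if anything falls off the work surface, if the arm or the gripper's body presses on something with over 40 N, if the wrist force passes 120 N, or if a joint passes its speed limit or range.

## Working session

There is one attempt and no reset: what is moved stays moved. The work goes in short steps, Python scripts to look and compute and a tool call to move; the robot and the scene stay as the last step left them, time stands still between calls to the robot, and variables do not carry over. Pictures are saved under pics/ and viewed, at most 10 in all, crops included, and the job is handed in when it is done.

Besides the shell and the picture viewer there is one more tool, called as a command line: name --pt "numbers of a row" for each row, then --argument value for the rest. step_arm: Moves the arm, as the interface text tells. Its arguments: {"type":"object","properties":{"series":{"type":"array","items":{"type":"array","items":{"type":"number"}}}},"required":["series"]}

```bash
mkdir -p pics
cat > h.py <<'E'
from bench import *
import numpy as np, cv2
from scipy.spatial.transform import Rotation as R
def cam(n):
    s=observe(); c=camera(n); f=192/np.tan(np.radians(c['fovy'])/2)
    if n=='wrist':
        T=np.eye(4); T[:3,:3]=R.from_euler('xyz',s['ee_rot']).as_matrix(); T[:3,3]=s['ee_pos']
        M=T@np.array(c['mount'])
    else:
        Rm=cv2.Rodrigues(np.array(c['rvec'],float))[0]; M=np.eye(4); M[:3,:3]=Rm.T; M[:3,3]=-Rm.T@np.array(c['tvec']).ravel()
    v,u=np.mgrid[:384,:512]; z=c['z_map']
    p=np.stack([(u-c['cx'])/f*z,(v-c['cy'])/f*z,z],-1)
    P=p@M[:3,:3].T+M[:3,3]; P[z==0]=np.nan
    return c['frame'],P
def save(n,im): cv2.imwrite('pics/'+n+'.png',im[:,:,::-1])
E
python3 - <<'E'
from h import *
s=observe(); print(s)
ims=[]
for n in('scene','top'):
    f,P=cam(n); np.savez(n+'.npz',f=f,P=P); save(n,cv2.resize(f,(800,600),interpolation=cv2.INTER_CUBIC)) 
    print(n,np.nanmin(P,(0,1)),np.nanmax(P,(0,1)),np.isnan(P[...,0]).mean())
E
```

```text
{'time_s': 0.0, 'q': array([-1.14001285e+00,  3.20310378e-01,  1.56568336e+00,  9.64085573e-07,
        1.25738110e+00, -1.99877964e-02]), 'dq': array([-0.00111389,  0.00142986, -0.0004176 , -0.00062192,  0.00058179,
       -0.00092155]), 'effort': array([ 7.28920968e-04, -4.12468421e+01, -2.31972885e+01,  7.27319601e-02,
        4.57161048e-02, -1.52920456e-04]), 'ee_pos': array([ 0.2503022 , -0.5171046 ,  0.21430798]), 'ee_rot': array([-3.13981084e+00, -3.65359565e-05,  4.50770939e-01]), 'ft_force': array([ 0.01201819, -0.43581725, -0.41197743]), 'moment': array([-0.01029206, -0.04017826, -0.02155368]), 'grip_force': 0.0, 'width': 0.09087608058102362}
scene [-1.64546132 -1.92594938 -0.76996328] [1.45865712 0.66136177 0.51808461] 0.003957112630208333
top [-0.23071081 -1.28256251 -0.78276913] [1.60960427 1.36732776 0.76042057] 0.003977457682291667
```

View pics/scene.png

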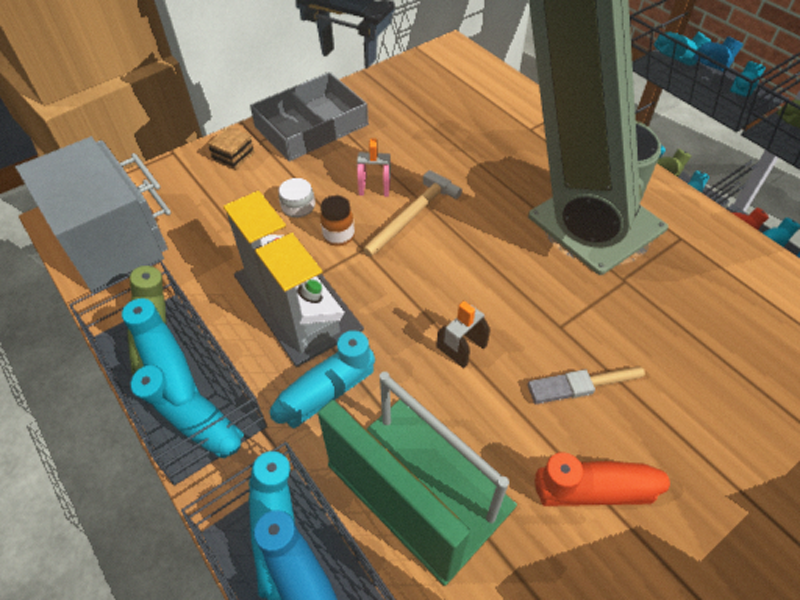

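View pics/top.png

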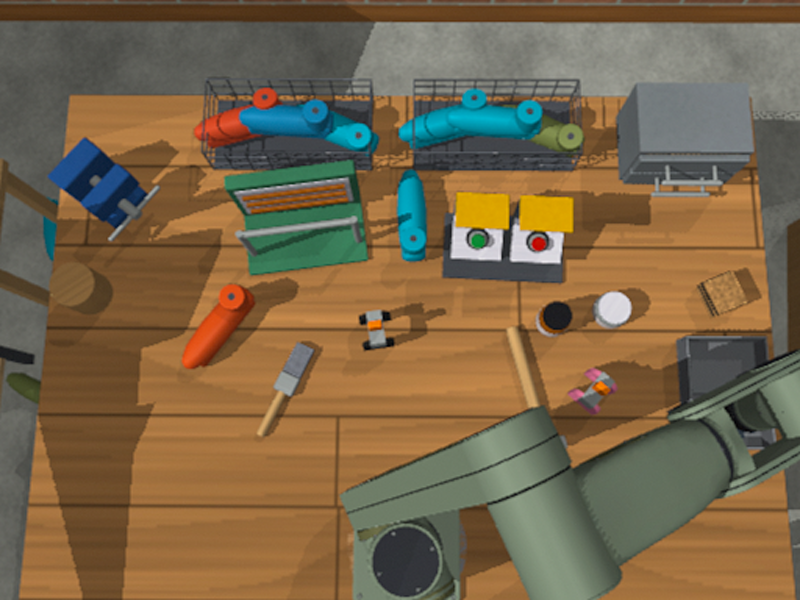

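The top view shows x up the image and y to the left. There are two tent shapes with orange grips:
- **Black heels:** top (376,325), scene (465,315).
- **Pink heels:** top (596,388), scene (373,150). This one is the decoy.

I choose the black one. The activator is on the left, with its bar from (245,240) to (358,228). The start pod (green button) is at (478,240) and the stop pod is at (538,243).

Run:
```python
from h import *
d={n:np.load(n+'.npz') for n in('scene','top')}
def blob(n,lo,hi,box,zr=None):
    f,P=d[n]['f'],d[n]['P']; h=cv2.cvtColor(f,cv2.COLOR_RGB2HSV)
    m=cv2.inRange(h,lo,hi)>0; b=np.zeros_like(m); x0,y0,x1,y1=[int(v/1.5625) for v in box]; b[y0:y1,x0:x1]=1
    m&=b
    if zr: m&=(P[...,2]>zr[0])&(P[...,2]<zr[1])
    q=P[m]; return q[~np.isnan(q[:,0])]
def show(t,q):
    print(t,len(q),'med',np.median(q,0).round(4),'p5',np.percentile(q,5,0).round(4),'p95',np.percentile(q,95,0).round(4))
    if len(q)>5: print('   rect',cv2.minAreaRect((q[:,:2]*1000).astype(np.float32)))
for n,bc,bb,bg,by in (('top',(340,290,420,370),(225,200,375,265),(455,220,500,260),(445,180,515,240)),('scene',(425,290,500,370),(370,360,520,530),(295,270,335,305),(250,230,325,292))):
    show(n+' grip',blob(n,(5,150,120),(20,255,255),bc,(.07,.16)))
    show(n+' heels',blob(n,(0,0,0),(179,255,60),bc,(.02,.085)))
    show(n+' bridge',blob(n,(0,0,60),(179,70,255),bc,(.07,.09)))
    show(n+' bar',blob(n,(0,0,60),(179,60,255),bb,(.142,.165)))
    show(n+' cap',blob(n,(45,100,40),(75,255,255),bg))
    show(n+' hoodS',blob(n,(20,150,100),(32,255,255),by,(.17,.21)))
show('hood stop',blob('top',(20,150,100),(32,255,255),(517,180,580,240),(.17,.21)))
f=d['top']['f']; q=np.hstack([cv2.resize(f[y-32:y+32,x-32:x+32],(380,380),interpolation=cv2.INTER_CUBIC) for x,y in((241,208),(306,150))]); save('crop',q)
```

```text
top grip 48 med [0.4211 0.0644 0.1158] p5 [0.4166 0.0536 0.0851] p95 [0.4298 0.0746 0.1226]
   rect ((423.4062194824219, 64.95616149902344), (13.805028915405273, 23.373764038085938), 2.3659071922302246)
top heels 78 med [0.4036 0.0499 0.0572] p5 [0.3901 0.0335 0.024 ] p95 [0.454  0.0939 0.0689]
   rect ((421.7868957519531, 62.80810546875), (63.550045013427734, 60.28468322753906), 10.253034591674805)
top bridge 151 med [0.4142 0.0639 0.0779] p5 [0.3928 0.0489 0.0729] p95 [0.4549 0.0798 0.0835]
   rect ((424.35223388671875, 64.60860443115234), (67.0824203491211, 32.0503044128418), 8.066573143005371)
top bar 349 med [0.6037 0.2129 0.1558] p5 [0.5883 0.1084 0.1484] p95 [0.6194 0.3166 0.1612]
   rect ((604.6690673828125, 214.1175537109375), (15.086555480957031, 231.6307373046875), 7.818112373352051)
top cap 61 med [ 0.5918 -0.137   0.1034] p5 [ 0.584  -0.1468  0.0906] p95 [ 0.6027 -0.1256  0.1116]
   rect ((593.140869140625, -136.06503295898438), (21.260971069335938, 22.255237579345703), 2.0457959175109863)
top hoodS 754 med [ 0.6273 -0.1371  0.1917] p5 [ 0.5973 -0.183   0.1868] p95 [ 0.6
[... 876 characters left out ...]
), (13.988553047180176, 233.14111328125), 7.734385967254639)
scene cap 59 med [ 0.5927 -0.1325  0.106 ] p5 [ 0.5824 -0.1429  0.0986] p95 [ 0.6014 -0.1239  0.1105]
   rect ((591.6520385742188, -133.4292449951172), (23.405704498291016, 22.470035552978516), 38.11222839355469)
scene hoodS 947 med [ 0.6267 -0.1391  0.1925] p5 [ 0.595  -0.2113  0.1899] p95 [ 0.6551 -0.092   0.1948]
   rect ((623.1581420898438, -158.92259216308594), (143.6497039794922, 67.36483764648438), 87.12920379638672)
hood stop 760 med [ 0.6222 -0.2569  0.1915] p5 [ 0.5916 -0.3019  0.1867] p95 [ 0.6527 -0.213   0.1968]
   rect ((622.0499877929688, -257.39337158203125), (98.16873168945312, 69.4218978881836), 87.66876983642578)
```

View pics/crop.png

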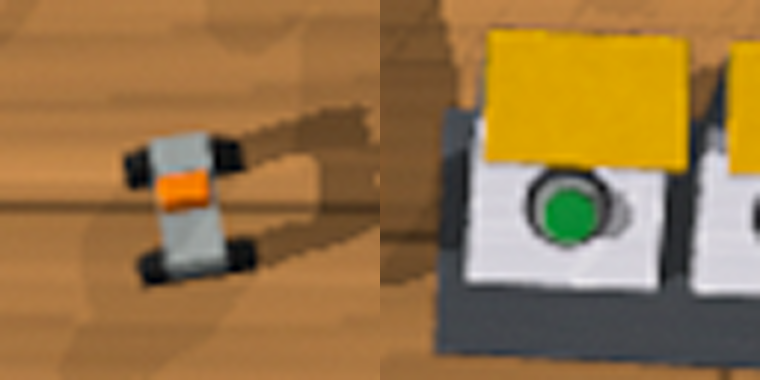

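```bash
cat >> h.py <<'E'
def go(p,yaw=None):
    s=observe(); r=R.from_euler('xyz',s['ee_rot']); d=r.inv().apply(np.array(p)-s['ee_pos'])*1000
    y=np.degrees(s['ee_rot'][2]); t=0 if yaw is None else (y-yaw+180)%360-180
    print('t %.2f'%s['time_s'],'pos',s['ee_pos'].round(4),'rot',np.degrees(s['ee_rot']).round(2),'F',s['ft_force'].round(2),'w %.4f g %.1f'%(s['width'],s['grip_force']),'| shift mm',d.round(1),'turn',round(t,1))
E
python3 -c "
from h import *
go([.4225,.0645,.2],97.8)"
```

```text
t 0.10 pos [ 0.2503 -0.5171  0.2144] rot [-179.91   -0.     25.83] F [ 0.27 -0.18  0.23] w 0.0913 g 0.0 | shift mm [ 408.4 -448.5   15.1] turn -72.0
```

step_arm --pt "1 25 -28 0 -6" --pt "1 50 -56 0 -12" --pt "1 75 -84 0 -18" --pt "1 100 -112 0 -24" --pt "1 125 -140 0 -30" --pt "1 150 -168 0 -36" --pt "1 175 -196 0 -42" --pt "1 200 -224 0 -48"

```text
time_s: 0.77
ee_pos: [0.3328, -0.2269, 0.2149]
ee_rot: [-3.141, -0.0, 1.293]
ft_force: [0.6, -0.3, 0.3]
width: 0.0917
grip_force: 0.0
```

```bash
python3 -c "
from h import *
go([.4225,.0645,.2],97.8)"
```

```text
t 0.77 pos [ 0.3328 -0.2269  0.2149] rot [-1.7999e+02 -1.0000e-02  7.4090e+01] F [ 0.65 -0.26  0.27] w 0.0917 g 0.0 | shift mm [304.9   6.4  15. ] turn -23.7
```

step_arm --pt "1 39 1 0 -6" --pt "1 78 2 0 -12" --pt "1 116 3 0 -18" --pt "1 154 4 0 -24" --pt "1 192 5 0 -24" --pt "1 230 6 3 -24" --pt "1 268 6 8 -24" --pt "1 305 6 14 -24"

```text
time_s: 1.43
ee_pos: [0.4238, 0.0645, 0.2011]
ee_rot: [3.141, 0.0, 1.708]
ft_force: [0.6, -0.4, -0.0]
width: 0.0912
grip_force: 0.0
```

Run:
```python
from h import *
go([.4225,.0645,.108],97.8)
f,P=cam('wrist'); save('w1',f)
h=cv2.cvtColor(f,cv2.COLOR_RGB2HSV); m=(cv2.inRange(h,(5,150,120),(20,255,255))>0)&(P[...,2]>.112)&(P[...,2]<.13)
q=P[m]; print(len(q), np.median(q,0) if len(q) else 0); 
if len(q)>5: print(cv2.minAreaRect((q[:,:2]*1000).astype(np.float32)))
```

```text
t 1.43 pos [0.4238 0.0645 0.2011] rot [1.7996e+02 1.0000e-02 9.7860e+01] F [ 0.6  -0.4  -0.03] w 0.0912 g 0.0 | shift mm [ 0.2 -1.4 93.1] turn 0.1
587 [0.41976749 0.06480089 0.11971664]
((419.8654479980469, 63.87333679199219), (13.897624015808105, 26.144529342651367), 8.903952598571777)
```

View pics/w1.png

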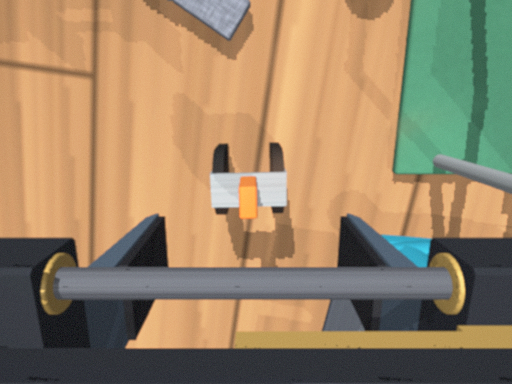

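The wrist view shows the orange grip at (248,198) over black heels, aligned with the jaws. I'll descend and grip.

step_arm --pt "1 0 -2 15 0" --pt "1 0 -2 35 0" --pt "1 0 -2 60 0" --pt "1 0 -2 80 0" --pt "1 0 -2 93 0" --pt "1 0 -2 93 0" --pt "0 0 -2 93 0" --pt "0 0 -2 93 0"

```text
time_s: 2.15
ee_pos: [0.4223, 0.0621, 0.1089]
ee_rot: [3.14, 0.0, 1.707]
ft_force: [0.0, 0.0, 0.2]
width: 0.0809
grip_force: 0.0
```

step_arm --pt "0 0 0 0 0" --pt "0 0 0 0 0" --pt "0 0 0 0 0" --pt "0 0 0 0 0" --pt "0 0 0 -10 0" --pt "0 0 0 -40 0" --pt "0 0 0 -80 0" --pt "0 0 0 -110 0"

```text
time_s: 2.82
ee_pos: [0.4219, 0.0622, 0.2206]
ee_rot: [3.14, 0.0, 1.707]
ft_force: [1.7, 0.2, -0.2]
width: 0.0275
grip_force: 0.0
```

Run:
```python
from h import *
go([.6033,.2142,.235],97.8)
```

```text
t 2.82 pos [0.4219 0.0622 0.2206] rot [179.91   0.    97.83] F [ 1.73  0.22 -0.18] w 0.0275 g 0.0 | shift mm [125.8 200.4 -14.1] turn 0.0
```

step_arm --pt "1 0 0 -20 0" --pt "1 0 0 -20 0" --pt "1 0 0 -20 0" --pt "1 0 0 -20 0" --pt "1 0 0 -20 0" --pt "1 0 0 -20 0" --pt "1 0 0 -20 0" --pt "1 0 0 -20 0"

```text
time_s: 3.48
ee_pos: [0.4214, 0.0621, 0.2375]
ee_rot: [-3.14, 0.0, 1.707]
ft_force: [1.4, -0.3, -0.3]
width: 0.0776
grip_force: 0.0
```

Run:
```python
from h import *
f,P=cam('wrist')
h=cv2.cvtColor(f,cv2.COLOR_RGB2HSV); m=(cv2.inRange(h,(5,150,120),(20,255,255))>0)&(P[...,2]>.112)&(P[...,2]<.13)
q=P[m]; print(len(q), np.median(q,0), cv2.minAreaRect((q[:,:2]*1000).astype(np.float32)))
go([.4215,.0640,.108],98)
```

```text
446 [0.41976359 0.06445256 0.1197894 ] ((419.62200927734375, 63.841575622558594), (13.089886665344238, 26.16118621826172), 8.210501670837402)
t 3.53 pos [0.4215 0.0622 0.2376] rot [-179.93    0.     97.83] F [-0.64  0.57 -0.08] w 0.0819 g 0.0 | shift mm [  1.8   0.4 129.6] turn -0.2
```

The carrier hasn't moved. The jaws are slow, so I'll close for longer this time.

step_arm --pt "1 2 0 20 0" --pt "1 2 0 50 0" --pt "0.6 2 0 80 0" --pt "0.4 2 0 110 0" --pt "0.4 2 0 125 0" --pt "0.4 2 0 130 0" --pt "0 2 0 130 0" --pt "0 2 0 130 0"

```text
time_s: 4.2
ee_pos: [0.4222, 0.0642, 0.1088]
ee_rot: [3.14, 0.0, 1.707]
ft_force: [0.1, 0.1, 0.6]
width: 0.0537
grip_force: 0.0
```

step_arm --pt "0 0 0 0 0" --pt "0 0 0 0 0" --pt "0 0 0 0 0" --pt "0 0 0 0 0" --pt "0 0 0 0 0" --pt "0 0 0 0 0" --pt "0 0 0 0 0" --pt "0 0 0 0 0"

```text
time_s: 4.87
ee_pos: [0.4213, 0.0641, 0.1082]
ee_rot: [-3.142, 0.0, 1.707]
ft_force: [-1.3, 0.8, 1.6]
width: 0.0137
grip_force: 30.0
```

step_arm --pt "0 0 0 -10 0" --pt "0 0 0 -40 0" --pt "0 0 0 -75 0" --pt "0 0 0 -110 0" --pt "0 0 0 -145 0" --pt "0 0 0 -175 0" --pt "0 0 0 -190 0" --pt "0 0 0 -192 0"

```text
time_s: 5.53
ee_pos: [0.4229, 0.0644, 0.3032]
ee_rot: [3.135, 0.0, 1.707]
ft_force: [0.8, -0.1, -2.3]
width: 0.0135
grip_force: 30.0
```

Run:
```python
from h import *
go([.6033,.2142,.3],97.8)
```

```text
t 5.53 pos [0.4229 0.0644 0.3032] rot [179.61   0.    97.83] F [ 0.76 -0.14 -2.26] w 0.0135 g 30.0 | shift mm [123.9 199.1   4.5] turn 0.0
```

step_arm --pt "0 10 16 0 0" --pt "0 30 48 0 0" --pt "0 52 84 0 0" --pt "0 74 120 0 0" --pt "0 96 155 0 0" --pt "0 114 184 0 0" --pt "0 124 200 0 0" --pt "0 124 200 0 0"

```text
time_s: 6.2
ee_pos: [0.6047, 0.2169, 0.2955]
ee_rot: [-3.138, -0.0, 1.709]
ft_force: [-0.4, -0.8, -2.7]
width: 0.0137
grip_force: 30.0
```

Run:
```python
from h import *
go([.6033,.2142,.3],97.8)
f,P=cam('top'); save('t2',cv2.resize(f[80:208,120:290],(680,512),interpolation=cv2.INTER_CUBIC))
f,P=cam('scene'); save('s2',cv2.resize(f[130:380,180:400],(528,600),interpolation=cv2.INTER_CUBIC))
f,P=cam('wrist'); save('w2',f)
h=cv2.cvtColor(f,cv2.COLOR_RGB2HSV); m=(cv2.inRange(h,(0,0,60),(179,60,255))>0)&(P[...,2]>.142)&(P[...,2]<.162)&(abs(P[...,0]-.6)<.04)
q=P[m]; print(len(q), cv2.minAreaRect((q[:,:2]*1000).astype(np.float32)))
m=(cv2.inRange(h,(0,0,60),(179,60,255))>0)&(P[...,2]>.255)&(P[...,2]<.29)&(abs(P[...,0]-.6)<.06)
q=P[m]; print(len(q), np.median(q,0), cv2.minAreaRect((q[:,:2]*1000).astype(np.float32)))
```

```text
t 6.20 pos [0.6047 0.2169 0.2955] rot [-179.77   -0.     97.94] F [-0.36 -0.79 -2.68] w 0.0137 g 30.0 | shift mm [-2.4 -1.8 -4.5] turn 0.1
2381 ((594.02099609375, 262.8548278808594), (13.627275466918945, 135.19366455078125), 7.554872035980225)
2589 [0.59978334 0.22485197 0.26856027] ((600.2115478515625, 222.22344970703125), (67.16886901855469, 30.764604568481445), 7.695537567138672)
```

View pics/w2.png

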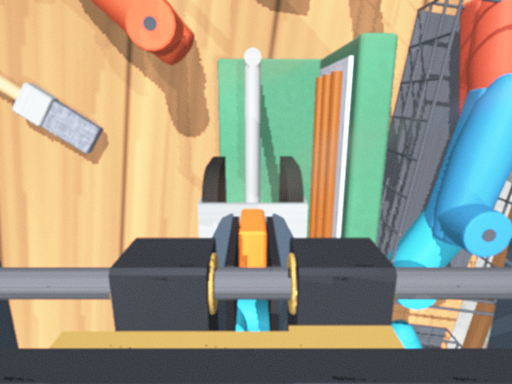

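The wrist view shows the bar at column 252, centred between the heels at 214 and 290. It is aligned to within 1 mm, so I'll lower.

step_arm --pt "0 0 0 10 0" --pt "0 0 0 30 0" --pt "0 0 0 50 0" --pt "0 0 0 70 0" --pt "0 0 0 85 0" --pt "0 0 0 95 0" --pt "0 0 0 101 0" --pt "0 0 0 101 0"

```text
time_s: 7.02
ee_pos: [0.6016, 0.2135, 0.198]
ee_rot: [-3.139, 0.001, 1.707]
ft_force: [0.2, -0.1, -1.9]
width: 0.0135
grip_force: 30.0
```

Run:
```python
from h import *
go([.6047,.2169,.19],97.8)
```

```text
t 7.02 pos [0.6016 0.2135 0.198 ] rot [-1.7987e+02  3.0000e-02  9.7800e+01] F [ 0.22 -0.11 -1.86] w 0.0135 g 30.0 | shift mm [2.9 3.5 8. ] turn -0.0
```

step_arm --pt "0 0 0 2 0" --pt "0 0 0 4 0" --pt "0 0 0 6 0" --pt "0 0 0 7 0" --pt "0 0 0 7 0" --pt "0.3 0 0 7 0" --pt "0.3 0 0 7 0" --pt "0.3 0 0 7 0"

```text
time_s: 7.68
ee_pos: [0.603, 0.2144, 0.1927]
ee_rot: [3.14, -0.0, 1.707]
ft_force: [-0.9, 0.3, -0.0]
width: 0.0267
grip_force: 0.0
```

step_arm --pt "0.4 0 0 0 0" --pt "0.4 0 0 0 0" --pt "0.4 0 0 0 0" --pt "0.4 0 0 0 0" --pt "0.4 0 0 0 0" --pt "0.4 0 0 0 0" --pt "0.4 0 0 0 0" --pt "0.4 0 0 0 0"

```text
time_s: 8.35
ee_pos: [0.6027, 0.2142, 0.1921]
ee_rot: [3.142, 0.0, 1.707]
ft_force: [0.3, -0.2, 0.2]
width: 0.0366
grip_force: 0.0
```

Run:
```python
from h import *
go([.6033,.2142,.3],97.8)
f,P=cam('scene'); save('s3',cv2.resize(f[180:380,170:370],(500,500),interpolation=cv2.INTER_CUBIC))
f,P=cam('wrist'); h=cv2.cvtColor(f,cv2.COLOR_RGB2HSV)
m=(cv2.inRange(h,(5,150,120),(20,255,255))>0)&(P[...,2]>.19)&(P[...,2]<.21)&(abs(P[...,0]-.6)<.03); q=P[m]; print(len(q), np.median(q,0) if len(q) else 0)
```

```text
t 8.35 pos [0.6027 0.2142 0.1921] rot [1.800e+02 1.000e-02 9.783e+01] F [ 0.3  -0.22  0.2 ] w 0.0366 g 0.0 | shift mm [-1.000e-01  6.000e-01 -1.079e+02] turn 0.0
543 [0.60511181 0.22162252 0.20097834]
```

View pics/s3.png

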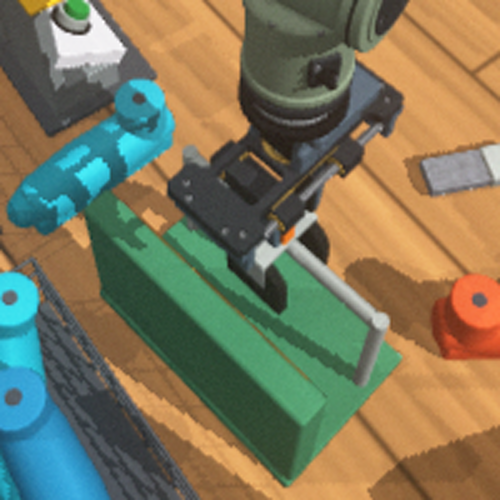

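The crop shows the carrier astride the bar, with the grip near (288,238) and a heel on each side, jaws open. Next I'll measure the start pod to find out whether a vertical tool clears the hood.

Run:
```python
from h import *
yaw=np.radians(-2.4); Rz=np.array([[np.cos(yaw),-np.sin(yaw)],[np.sin(yaw),np.cos(yaw)]])
for n,b in(('top',(290,135,328,170)),('scene',(180,165,225,215))):
    d=np.load(n+'.npz'); f,P=d['f'],d['P']; h=cv2.cvtColor(f,cv2.COLOR_RGB2HSV)
    M=np.zeros((384,512),bool); M[b[1]:b[3],b[0]:b[2]]=1
    L=P.copy(); L[...,:2]=(P[...,:2]-[.592,-.1355])@Rz   # pod-aligned
    w=M&(h[...,1]<40)&(h[...,2]>150)&(P[...,2]>.03)&(P[...,2]<.16)&(abs(L[...,1])<.048)
    q=L[w]; 
    A=np.c_[q[:,0],q[:,1],np.ones(len(q))]; 
    for _ in range(4):
        c=np.linalg.lstsq(A,q[:,2],rcond=None)[0]; r=A@c-q[:,2]; k=abs(r)<.004; A,q=A[k],q[k]
    print(n,'panel',len(q),c.round(4),'slope',np.degrees(np.arctan(c[0])).round(1),'x',q[:,0].min().round(4),q[:,0].max().round(4))
    g=M&(cv2.inRange(h,(45,100,40),(75,255,255))>0); q=L[g]
    out=(q[:,2]-(q@np.r_[c[0],c[1],0]+c[2]))*np.cos(np.arctan(c[0]))
    print(' cap out med',np.percentile(out,[10,50,90]).round(4),'L',np.median(q,0).round(4), np.percentile(q,[3,97],0).round(4))
    y=M&(cv2.inRange(h,(20,150,100),(32,255,255))>0)&(P[...,2]>.185)&(P[...,2]<.198); q=L[y]; print(' hood front x',np.percentile(q[:,0],[1,3]).round(4),'y',np.percentile(q[:,1],[2,98]).round(4))
```

```text
top panel 265 [ 0.5859 -0.0191  0.076 ] slope 30.4 x -0.0242 0.0329
 cap out med [0.0188 0.0226 0.0285] L [ 1.000e-04 -1.300e-03  1.034e-01] [[-0.0086 -0.0115  0.0871]
 [ 0.0111  0.0104  0.1118]]
 hood front x [0.0025 0.0032] y [-0.0493  0.0461]
scene panel 140 [ 0.6332 -0.0922  0.0818] slope 32.3 x -0.029 0.045
 cap out med [nan nan nan] L [nan nan nan] [[nan nan nan]
 [nan nan nan]]
 hood front x [-0.      0.0018] y [-0.0037  0.0487]
```

The cap's middle sits right under the hood edge at z ≈ 0.104. With a vertical tool, the gripper body would reach 22 mm past the finger face at z ≈ 0.18 and hit the hood at 0.186–0.192, so bare fingers can't press it. The hanging step is met, so I'll regrip the carrier and press with its heel, which puts the body at z ≈ 0.26. Then I'll hang it again.

step_arm --pt "0 0 0 0 0" --pt "0 0 0 0 0" --pt "0 0 0 0 0" --pt "0 0 0 0 0" --pt "0 0 0 0 0" --pt "0 0 0 0 0" --pt "0 0 0 0 0" --pt "0 0 0 0 0"

```text
time_s: 9.12
ee_pos: [0.6027, 0.2143, 0.1922]
ee_rot: [3.141, 0.0, 1.707]
ft_force: [1.0, -0.5, -0.1]
width: 0.0135
grip_force: 30.0
```

step_arm --pt "0 0 0 -8 0" --pt "0 0 0 -25 0" --pt "0 0 0 -50 0" --pt "0 0 0 -75 0" --pt "0 0 0 -95 0" --pt "0 0 0 -110 0" --pt "0 0 0 -118 0" --pt "0 0 0 -120 0"

```text
time_s: 9.78
ee_pos: [0.603, 0.2144, 0.3139]
ee_rot: [3.139, -0.0, 1.707]
ft_force: [1.1, 0.0, -2.3]
width: 0.0135
grip_force: 30.0
```

Run:
```python
from h import *
go([.53,-.1355,.31],87.6)
f,P=cam('wrist'); h=cv2.cvtColor(f,cv2.COLOR_RGB2HSV)
m=(cv2.inRange(h,(0,0,60),(179,60,255))>0)&(P[...,2]>.26)&(P[...,2]<.31)&(abs(P[...,0]-.6)<.06)
q=P[m]; print(len(q), np.median(q,0), cv2.minAreaRect((q[:,:2]*1000).astype(np.float32)))
A=np.c_[q[:,:2],np.ones(len(q))]; print(np.linalg.lstsq(A,q[:,2],rcond=None)[0].round(3))
```

```text
t 9.78 pos [0.603  0.2144 0.3139] rot [ 1.7985e+02 -3.0000e-02  9.7830e+01] F [ 1.11  0.02 -2.3 ] w 0.0135 g 30.0 | shift mm [-336.7 -120.     3.5] turn 10.2
3060 [0.60162293 0.22625569 0.28315957] ((601.0121459960938, 225.33807373046875), (66.81056213378906, 37.63206100463867), 8.00933837890625)
[ 0.085 -0.627  0.37 ]
```

step_arm --pt "0 -15 -5 0 1" --pt "0 -45 -14 0 3" --pt "0 -81 -25 0 5" --pt "0 -117 -37 0 7" --pt "0 -153 -48 0 9" --pt "0 -189 -59 0 10.2" --pt "0 -225 -70 0 10.2" --pt "0 -255 -80 0 10.2"

```text
time_s: 10.5
ee_pos: [0.5562, -0.0522, 0.3106]
ee_rot: [-3.138, 0.001, 1.528]
ft_force: [0.7, 0.4, -1.8]
width: 0.0136
grip_force: 30.0
```

Run:
```python
from h import *
go([.545,-.1335,.25],87.6)
```

```text
t 10.50 pos [ 0.5562 -0.0522  0.3106] rot [-1.7981e+02  6.0000e-02  8.7540e+01] F [ 0.67  0.42 -1.84] w 0.0136 g 30.0 | shift mm [-81.6  -7.5  60.7] turn -0.1
```

step_arm --pt "0 -25 -2 0 0" --pt "0 -50 -5 0 0" --pt "0 -70 -7 5 0" --pt "0 -80 -8 20 0" --pt "0 -82 -8 40 0" --pt "0 -82 -8 55 0" --pt "0 -82 -8 60 0" --pt "0 -82 -8 60 0"

```text
time_s: 11.17
ee_pos: [0.5449, -0.131, 0.2497]
ee_rot: [-3.136, -0.001, 1.529]
ft_force: [1.3, 0.6, -2.5]
width: 0.0138
grip_force: 30.0
```

Run:
```python
from h import *
go([.545,-.1335,.228],87.6)
f,P=cam('scene'); a=cv2.resize(f[110:240,130:260],(390,390),interpolation=cv2.INTER_CUBIC)
f,P=cam('wrist'); b=cv2.resize(f,(400,300)); b=cv2.copyMakeBorder(b,0,90,0,0,cv2.BORDER_CONSTANT)
save('pp',np.hstack([a,b]))
```

```text
t 11.17 pos [ 0.5449 -0.131   0.2497] rot [-1.7968e+02 -5.0000e-02  8.7580e+01] F [ 1.34  0.6  -2.47] w 0.0138 g 30.0 | shift mm [-2.5  0.3 21.7] turn -0.0
```

View pics/pp.png

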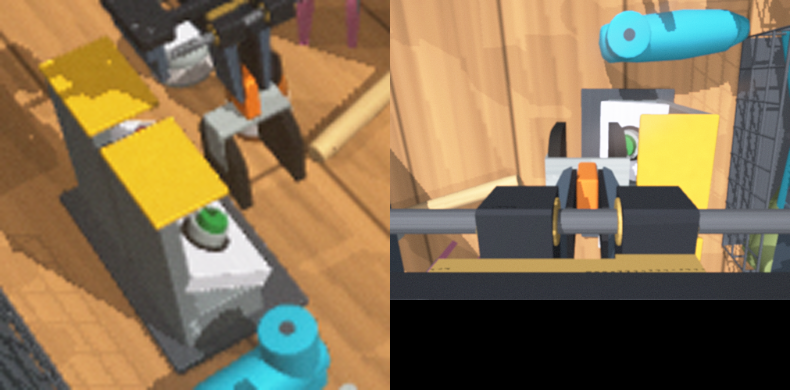

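The left half shows the carrier held in front of the green cap at (210,220). The right half shows the cap at (628,145) just behind the rear heel at (618,140). I'll check the y overlap numerically.

Run:
```python
from h import *
for n in('wrist','scene'):
    f,P=cam(n); h=cv2.cvtColor(f,cv2.COLOR_RGB2HSV)
    m=(h[...,2]<70)&(P[...,2]>.143)&(P[...,2]<.213)&(abs(P[...,0]-.545)<.045)&(abs(P[...,1]+.135)<.06)
    q=P[m]; print(n,'heels',len(q),np.percentile(q,[1,50,99],0).round(4).tolist())
    m=(cv2.inRange(h,(45,100,40),(75,255,255))>0)&(P[...,2]>.08)&(P[...,2]<.125)&(abs(P[...,0]-.592)<.025)&(abs(P[...,1]+.135)<.03)
    q=P[m]; print(n,'cap',len(q),np.percentile(q,[2,50,98],0).round(4).tolist() if len(q) else '')
```

```text
wrist heels 627 [[0.5161, -0.1267, 0.1522], [0.5225, -0.104, 0.1962], [0.5252, -0.0981, 0.2122]]
wrist cap 81 [[0.5932, -0.1446, 0.1086], [0.5957, -0.1379, 0.1108], [0.5982, -0.1305, 0.1128]]
scene heels 335 [[0.5183, -0.1603, 0.147], [0.5251, -0.1112, 0.1764], [0.5799, -0.0975, 0.2124]]
scene cap 59 [[0.5811, -0.1433, 0.0981], [0.5932, -0.1317, 0.1066], [0.6027, -0.1233, 0.1115]]
```

step_arm --pt "0 -3 0 6 0" --pt "0 -3 0 14 0" --pt "0 -3 0 20 0" --pt "0 -3 0 22 0" --pt "0 -3 2 25 0" --pt "0 -3 4 28 0" --pt "0 -3 5.5 30.5 0" --pt "0 -3 5.5 30.5 0"

```text
time_s: 12.03
ee_pos: [0.5523, -0.1341, 0.2211]
ee_rot: [-3.141, -0.0, 1.529]
ft_force: [0.1, -0.1, -2.8]
width: 0.0135
grip_force: 30.0
```

Run:
```python
from h import *
go([.556,-.134,.211],87.6)
```

```text
t 12.03 pos [ 0.5523 -0.1341  0.2211] rot [-1.7997e+02 -1.0000e-02  8.7630e+01] F [ 0.11 -0.05 -2.84] w 0.0135 g 30.0 | shift mm [ 0.2  3.7 10.1] turn 0.0
```

step_arm --pt "0 0 1 1.7 0" --pt "0 0 2 3.4 0" --pt "0 0 3 5 0" --pt "0 0 4 6.5 0" --pt "0 0 4.6 7.5 0" --pt "0 0 5 8.4 0" --pt "0 0 5 8.4 0" --pt "0 0 5 8.4 0"

```text
time_s: 12.7
ee_pos: [0.5572, -0.1343, 0.2136]
ee_rot: [3.141, 0.0, 1.529]
ft_force: [0.4, -0.4, 0.2]
width: 0.0137
grip_force: 30.0
```

Run:
```python
from h import *
go([.556,-.134,.211],87.6)
```

```text
t 12.70 pos [ 0.5572 -0.1343  0.2136] rot [1.7998e+02 1.0000e-02 8.7630e+01] F [ 0.35 -0.36  0.21] w 0.0137 g 30.0 | shift mm [ 0.3 -1.2  2.6] turn 0.0
```

step_arm --pt "0 0 0.5 0.8 0" --pt "0 0 1 1.6 0" --pt "0 0 1.4 2.4 0" --pt "0 0 1.8 3.2 0" --pt "0 0 2 3.6 0" --pt "0 0 2 3.6 0" --pt "0 0 2 3.6 0" --pt "0 0 2 3.6 0"

```text
time_s: 13.37
ee_pos: [0.5592, -0.1344, 0.2099]
ee_rot: [3.141, 0.0, 1.529]
ft_force: [-0.5, -0.1, 1.8]
width: 0.0138
grip_force: 30.0
```

step_arm --pt "0 0 0.3 0.4 0" --pt "0 0 0.5 0.8 0" --pt "0 0 0.8 1.2 0" --pt "0 0 1 1.7 0" --pt "0 0 1 1.7 0" --pt "0 0 1 1.7 0" --pt "0 0 1 1.7 0" --pt "0 0 1 1.7 0"

```text
time_s: 14.03
ee_pos: [0.5601, -0.1345, 0.2086]
ee_rot: [3.141, 0.0, 1.529]
ft_force: [-2.0, 1.1, 6.0]
width: 0.0139
grip_force: 30.0
```

Run:
```python
from h import *
go([.556,-.134,.211],87.6)
f,P=cam('scene'); save('press',cv2.resize(f[110:240,130:260],(520,520),interpolation=cv2.INTER_CUBIC))
```

```text
t 14.03 pos [ 0.5601 -0.1345  0.2086] rot [1.7997e+02 2.0000e-02 8.7630e+01] F [-2.04  1.13  5.96] w 0.0139 g 30.0 | shift mm [ 0.3 -4.1 -2.4] turn 0.0
```

View pics/press.png

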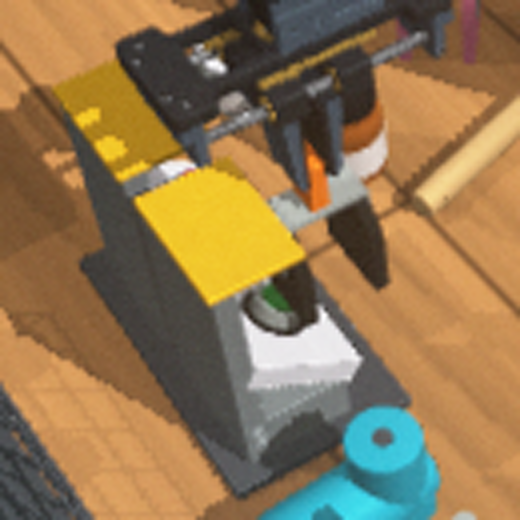

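The heel is on the cap at (280,295) and the last 1.5 mm raised the force sharply, so the cap looks bottomed. I'll give it a little more for certainty.

step_arm --pt "0 0 0.3 0.5 0" --pt "0 0 0.6 1 0" --pt "0 0 0.9 1.5 0" --pt "0 0 1 1.7 0" --pt "0 0 1 1.7 0" --pt "0 0 1 1.7 0" --pt "0 0 1 1.7 0" --pt "0 0 1 1.7 0"

```text
time_s: 14.75
ee_pos: [0.5607, -0.1346, 0.2084]
ee_rot: [3.141, 0.001, 1.529]
ft_force: [-3.8, 1.4, 11.8]
width: 0.0138
grip_force: 30.0
```

It is bottomed: 1.7 mm commanded moved the tool only 0.2 mm and added 6 N. I'll retreat along the axis.

step_arm --pt "0 0 -1 -1.7 0" --pt "0 0 -3 -5 0" --pt "0 0 -6 -10 0" --pt "0 0 -10 -16 0" --pt "0 0 -14 -22 0" --pt "0 0 -20 -40 0" --pt "0 0 -20 -65 0" --pt "0 0 -20 -92 0"

```text
time_s: 15.42
ee_pos: [0.5398, -0.1334, 0.2982]
ee_rot: [-3.138, -0.001, 1.529]
ft_force: [0.6, -0.1, -1.6]
width: 0.0138
grip_force: 30.0
```

Run:
```python
from h import *
go([.603,.2144,.312],97.83)
```

```text
t 15.42 pos [ 0.5398 -0.1334  0.2982] rot [-1.7982e+02 -4.0000e-02  8.7620e+01] F [ 0.55 -0.07 -1.58] w 0.0138 g 30.0 | shift mm [350.1  48.7 -13.7] turn -10.2
```

step_arm --pt "0 15 2 -6 -1" --pt "0 45 6 -12 -3" --pt "0 82 11 -12 -5" --pt "0 119 16 -12 -7" --pt "0 156 22 -12 -9" --pt "0 193 27 -12 -10.2" --pt "0 230 32 -12 -10.2" --pt "0 262 36 -12 -10.2"

```text
time_s: 16.08
ee_pos: [0.5876, 0.129, 0.3101]
ee_rot: [-3.141, -0.0, 1.708]
ft_force: [0.5, -1.9, -1.7]
width: 0.0137
grip_force: 30.0
```

Run:
```python
from h import *
go([.603,.2144,.30],97.83)
```

```text
t 16.08 pos [0.5876 0.129  0.3101] rot [-1.7998e+02 -3.0000e-02  9.7870e+01] F [ 0.47 -1.93 -1.71] w 0.0137 g 30.0 | shift mm [82.5 26.9 10.1] turn 0.0
```

step_arm --pt "0 25 8 2 0" --pt "0 50 16 5 0" --pt "0 68 22 8 0" --pt "0 78 25 10 0" --pt "0 82 27 10 0" --pt "0 82 27 10 0" --pt "0 82 27 10 0" --pt "0 82 27 10 0"

```text
time_s: 16.75
ee_pos: [0.6035, 0.2103, 0.3006]
ee_rot: [3.141, 0.001, 1.706]
ft_force: [-0.4, -0.2, -2.2]
width: 0.0139
grip_force: 30.0
```

Run:
```python
from h import *
go([.603,.2144,.195],97.83)
f,P=cam('wrist'); save('w5',f); h=cv2.cvtColor(f,cv2.COLOR_RGB2HSV); g=cv2.inRange(h,(0,0,60),(179,60,255))>0
for z0,z1,w in((.142,.162,.04),(.26,.285,.06)):
    m=g&(P[...,2]>z0)&(P[...,2]<z1)&(abs(P[...,0]-.6)<w); q=P[m]; print(len(q),np.median(q,0).round(4),cv2.minAreaRect((q[:,:2]*1000).astype(np.float32)))
```

```text
t 16.75 pos [0.6035 0.2103 0.3006] rot [1.7998e+02 4.0000e-02 9.7760e+01] F [-0.43 -0.22 -2.19] w 0.0139 g 30.0 | shift mm [  4.2   0.  105.6] turn -0.1
2402 [0.5935 0.2679 0.157 ] ((594.2228393554688, 260.946044921875), (13.960084915161133, 139.4805908203125), 7.789496898651123)
2385 [0.6011 0.2201 0.2701] ((602.084716796875, 216.330078125), (66.79052734375, 28.02489471435547), 7.704369068145752)
```

View pics/w5.png

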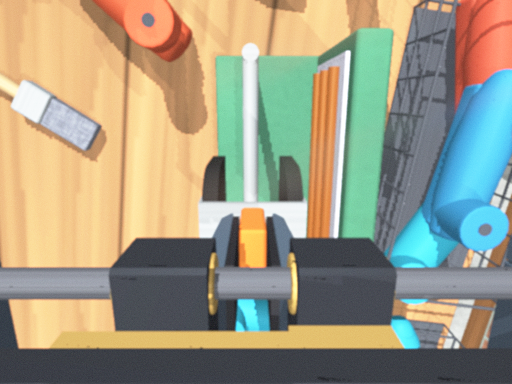

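The bar (column 250) is again centred between the heels (214 and 290). I'll lower and release.

step_arm --pt "0 0 -1 15 0" --pt "0 0 -1 38 0" --pt "0 0 -1 60 0" --pt "0 0 -1 80 0" --pt "0 0 -1 92 0" --pt "0 0 -1 100 0" --pt "0 0 -1 104 0" --pt "0 0 -1 106 0"

```text
time_s: 17.47
ee_pos: [0.6027, 0.2109, 0.1943]
ee_rot: [3.141, 0.0, 1.707]
ft_force: [-0.7, 0.4, -1.3]
width: 0.014
grip_force: 30.0
```

Run:
```python
from h import *
go([.603,.2144,.192],97.83)
```

```text
t 17.47 pos [0.6027 0.2109 0.1943] rot [1.7998e+02 1.0000e-02 9.7790e+01] F [-0.68  0.39 -1.27] w 0.0140 g 30.0 | shift mm [3.4 0.8 2.3] turn -0.0
```

step_arm --pt "0 0 0 1 0" --pt "0 0 0 2 0" --pt "0 0 0 2 0" --pt "0.4 0 0 2 0" --pt "0.4 0 0 2 0" --pt "0.4 0 0 2 0" --pt "0.4 0 0 2 0" --pt "0.4 0 0 2 0"

```text
time_s: 18.13
ee_pos: [0.6027, 0.2115, 0.1925]
ee_rot: [3.141, -0.0, 1.707]
ft_force: [0.7, 0.3, -0.3]
width: 0.0362
grip_force: 0.0
```

step_arm --pt "0.4 0 0 0 0" --pt "0.4 0 0 0 0" --pt "0.4 0 0 -5 0" --pt "0.4 0 0 -15 0" --pt "0.4 0 0 -35 0" --pt "0.4 0 0 -60 0" --pt "0.4 0 0 -85 0" --pt "0.4 0 0 -100 0"

```text
time_s: 18.8
ee_pos: [0.6034, 0.2117, 0.2965]
ee_rot: [3.136, -0.001, 1.707]
ft_force: [-0.4, 0.4, 0.5]
width: 0.0365
grip_force: 0.0
```

step_arm --pt "0.4 0 -20 0 0" --pt "0.4 0 -50 0 0" --pt "0.4 0 -85 0 0" --pt "0.4 0 -120 0 0" --pt "0.4 0 -140 0 0" --pt "0.4 0 -150 0 0" --pt "0.4 0 -150 0 0" --pt "0.4 0 -150 0 0"

```text
time_s: 19.47
ee_pos: [0.4549, 0.1913, 0.2932]
ee_rot: [3.139, -0.0, 1.708]
ft_force: [0.9, -0.3, 0.4]
width: 0.0368
grip_force: 0.0
```

Run:
```python
from h import *
go([.45,.2,.29],97.83)
fs,P=cam('scene'); f,P=cam('top'); h=cv2.cvtColor(f,cv2.COLOR_RGB2HSV)
m=(cv2.inRange(h,(5,150,120),(20,255,255))>0)&(P[...,2]>.185)&(P[...,2]<.21)&(abs(P[...,0]-.6)<.03); q=P[m]; print('grip',len(q),np.median(q,0) if len(q) else '')
m=(cv2.inRange(h,(45,100,40),(75,255,255))>0)&(abs(P[...,0]-.592)<.025)&(abs(P[...,1]+.135)<.03); print('cap',m.sum(),np.median(P[m],0))
save('end',np.hstack([cv2.resize(fs[120:380,120:380],(400,400)),cv2.resize(f[80:210,130:390],(400,200),).repeat(2,0)]))
```

```text
t 19.47 pos [0.4549 0.1913 0.2932] rot [ 1.7984e+02 -2.0000e-02  9.7840e+01] F [ 0.87 -0.34  0.42] w 0.0368 g 0.0 | shift mm [ 9.3 -3.6  3.2] turn 0.0
grip 7 [ 0.61704089 -0.30850914  0.19091207]
cap 61 [ 0.59227415 -0.1363631   0.10293103]
```

View pics/end.png

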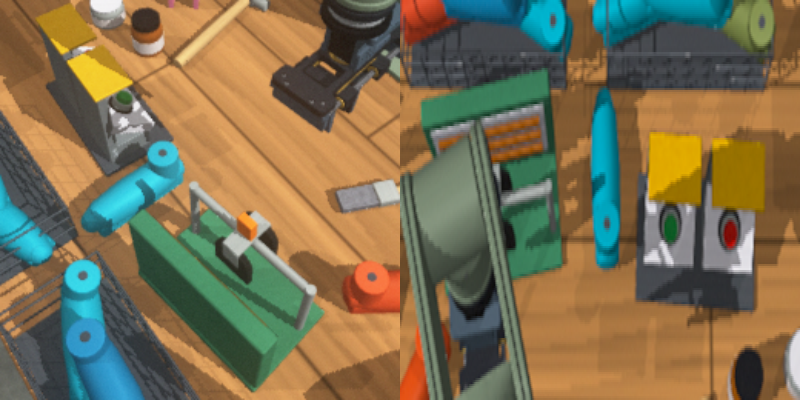

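The carrier hangs level astride the bar, with its grip at (247,227). The cap is up again at z ≈ 0.103, as before, and the robot is clear. I'll hand in.

```bash
python3 -c "
from bench import *
print(finish_job())"
```

```text
the job is handed in; nothing more can be done
None
```

The job is handed in; no verdict came back, but my last images showed the carrier hanging level and released on the bar, the start button back up after a full press, and the arm clear. I pressed with the carrier's heel after a first hang, then re-hung it, because the hood blocked the bare fingers.

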